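# Clamp the cassette through the trimmer's guard window and start it

## Task

Clamp the cassette in the block trimmer: with closed fingertips reach down through the open window in the top of its guard and press the paddle-ended clamp lever all the way down to its stop, without touching the guard and without moving the ball-ended lever beside it. Then, not before, start the trimmer by pressing the round steel button on the separate control box fully in, and let it come back out. Grasp nothing, and leave the cassette and everything else on the bench as it stands.

Things in the scene. Friction and masses are not known exactly. Their poses are not given: they have to be found in the camera images.
- window (a point): Centre of the guard's open window, level with the guard's top face, 148 mm above the bench. The window is 100 mm along this point's x and 120 mm along its y. x points from the trimmer's front (the robot's side) to its back, z up.
- guard: The guard on the trimmer's deck: dark steel frame 150 (x) x 170 (y) mm, 6 mm thick, on posts with clear side panels down to the deck; the window is the opening in its top. Nothing may touch it. Origin: on the bench under the window's centre, axes as window.
- trimmer: Block trimmer, a white machine fixed to the bench, 220 (x) x 240 (y) mm, deck 75 mm high, with the guard on it and, behind the guard, a hump 119 mm high. Origin: centre of its underside, axes as window.
- clamp_paddle (a point): Centre of the top face of the steel paddle on the clamp lever: flat pad 26 x 24 x 8 mm, inside the guard, 28 mm left or right of the window's middle, within 10 mm of it in x. Its top starts 15 to 22 mm and ends about 39 mm below the guard's top face. The lever is hinged 65 mm behind the paddle (towards +x of window), 33 mm below the guard's top face.
- clamp_lever (a joint): Angle of the clamp lever, rad: 0 fully up, 0.38 down at its stop; 0 to 0.1 at the start. It has friction only and stays where it is left: about 3 N on the paddle moves it.
- eject_ball (a point): Centre of the steel ball, 18 mm across, at the end of the other, shorter lever (the ejector) inside the guard, 28 mm from the window's middle on the side opposite the paddle and 10 to 26 mm behind it. It moves as easily as the clamp lever and must not be moved.
- start_button_top (a point): Centre of the top of the round steel start button, 30 mm across, on top of the control box. It is pressed straight down.
- console: Grey control box 90 (x) x 110 (y) x 42 mm, fixed to the bench left or right of the trimmer. The start button is on its top, 15 mm from the middle towards -x; a black knob 24 mm across, 14 mm tall, stands 48 mm from the button. Origin: centre of its underside.
- start_button (a joint): How far the button is pressed in, m: 0 out, 0.006 fully in. A spring pushes it back; fully in takes about 4 N.
- cassette: White tissue cassette with a wax block, 28 x 40 x 12 mm, loose on the trimmer's deck between two low rails in the middle of the guard. Origin: centre of its underside. To be left alone.
- slide_rack: Open wooden box with glass slides, 80 x 110 x 35 mm, loose on the bench on the other side of the trimmer from the control box. Origin: centre of its underside. To be left alone.
- jar: Jar with black lid, 56 mm across, 75 mm high, loose, about 130 mm beyond the control box. Origin: centre of its underside. To be left alone.
- cassette_stack: Stack of cassettes, 28 x 40 x 26 mm, loose, about 130 mm beyond the slide rack. Origin: centre of its underside. To be left alone.
- brush: Brush 170 mm long, lying on the bench between robot and trimmer, across. Origin: on the bench under its middle. To be left alone.
- block_tray: Low wooden tray with dividers, 110 x 150 x 25 mm, loose at the back left. Origin: centre of its underside. To be left alone.
- bottle: Bottle 52 mm across and 110 mm high, loose at the back right. Origin: centre of its underside. To be left alone.
Mind the look-alikes: they are no part of the job. Leave any red look-alike of the console alone.

How it is judged:
By the outcome, as a careful person would: the job done as asked, in the order asked, and still so for the second after the job is handed in, with the robot touching nothing.
It also fails if it takes over 45 s, if anything falls off the work surface, if the arm or the gripper's body presses on something with over 40 N, if the wrist force passes 120 N, or if a joint passes its speed limit or range.

## Robot

A 6-joint arm with a two-finger parallel gripper is mounted at the origin on the work surface. World frame = base frame: x ahead of the robot, y to its left, z up, the work surface at z = 0. Lengths are in m, angles in rad, forces in N, time in s.
With the tool pointing down it reaches from about 0.375 to 0.9 m from the base axis. Payload 3.1 kg.
Tool frame: the origin (TCP) lies between the finger pads; the fingertips stand 8 mm ahead of it and the grasp point (between the pads) lies 11 mm behind it; z points along the fingers, y is the line along which they close (so a half turn about z gives the same grasp; the last joint's range is limited). The gripper opens to 87 mm and grips with 3 to 60 N. Pads are 19 mm wide; open, the fingers measure 117 mm over their backs; the gripper's body (75 mm by 190 mm) begins 51 mm behind the grasp point.
Start: joints at [1.008, 0.527, 1.433, -0, 1.181, -0.178], TCP at [0.235, 0.579, 0.231] pointing down, gripper open.
Joint ranges: [-3.08, 3.08], [-0.75, 2.2], [0.22, 2.44], [-1.43, 4.57], [0, 2.65], [-2.85, 2.85]. Speed limits (rad/s): [2.79, 2.79, 3.14, 3.14, 3.14, 3.14].

## Interface

Orientations are given as a unit quaternion [x, y, z, w].
In Python, from rig import robot, vision, job gives the robot as it stands.
- The arm moves only by the shell command python3 -m handwheel 'ROWS' [OPENING] [FORCE]. ROWS is JSON, a list of rows, each a list of 4 numbers: the shift along the tool's x, y, z as a fraction of full scale, then the turn about the tool's z as a fraction of full scale. A call has 1 to 20 rows; each row is the pose to reach, as a shift and turn from the pose commanded when the call began, along the tool's axes at that moment, turning the shorter way round; what a row does not reach only later rows make up. Full scale, the value 1, is 300 mm for a shift and 2 pi rad for a turn. A row lasts 1/12 s, in which the tool goes at most 41.7 mm and 7.16 degrees, less where a joint would pass 70% of its speed; a pose out of reach is approached as far as the arm can. A call with a number of a shift or a turn outside -1 to 1 is refused whole. A call with a gripper value outside its range is refused whole. OPENING is the opening in per cent of the stroke, from 0 (shut) to 100 (fully open), set as the call begins (- or left out, the last holds). The fingers move at their own pace and stop on an object; FORCE is the grip in N (left out, the last holds). Time passes only in rows, so rows that repeat a pose let the fingers close. It gives the time, the measured TCP pose, the force, the opening and the grip force at its end, in the units of the state.
- robot.get_obs(): the state, without advancing time (a new reading comes with each control period).
- vision.camera(name): name is "side" or "top"; returns a dict with "frame" (420x560x3 uint8, red, green, blue), "K" (3x3 intrinsics, pixels), "cam_to_world" (4x4, takes a point from camera to world coordinates). Camera axes: x right, y down, z forward; pixel columns grow to the right and rows downward; lengths in m; the calibration is good to about 2 mm. A picture is of the moment at which its call begins. There is no depth.
- job.hand_in(): hands the job in; it is judged then, once.
Trained networks look in the newest picture that a camera, given by its name, has taken for a name from the list of things; names that differ only in an ending like _2 or _b are one class to them, and where a whole thing is asked for, a point or a joint stands for the part that bears it (a point fixed in the world has none). Each returns a list of dicts, best first, with "conf" (0 to 1); they miss things now and then, are a little off and sometimes report something else, mostly with a low value. They report only what shows in the picture. A call takes as long as a camera call. They do not tell look-alikes from the thing itself.
- vision.look_for(camera, label): "point" ([row, column] in pixels, amid what is visible of it).
- vision.outline_of(camera, label): "mask" (420x560 bool, what is visible of it) and "point" ([row, column] in pixels, amid what is visible of it).
The state is a dict: "time": time; "q": joint angles; "joint_velocities": joint speeds; "joint_torque": joint torques, N m; "position": TCP position; "tool_rot": TCP orientation; "ft_force": force on the tool from outside, world axes, zero at the start; "moment": the same for the moment, N m; "grip_width": finger opening in m; "grip_force": force on a finger pad.
Only numpy, scipy, OpenCV 4.12 (cv2) and the standard library are available. Lean on these libraries where they do the work, as an engineer would, in place of code of your own. Each camera call takes 0.05 s, during which the arm holds its last target. There are 200 camera calls.

## Working session

There is one attempt and no reset: what is moved stays moved. The work goes in short steps, Python scripts to look and compute and a shell command to move; the robot and the scene stay as the last step left them, time stands still between calls to the robot, and variables do not carry over. Pictures are saved under pics/ and viewed, at most 10 in all, crops included, and the job is handed in when it is done.

```bash
mkdir -p pics; cat > h.py <<'E'
import numpy as np, cv2
from rig import robot, vision, job
def ray(c,rc):
    M=np.array(c["cam_to_world"]);d=np.linalg.inv(c["K"])@[rc[1],rc[0],1.]
    return M[:3,3],M[:3,:3]@d
def atz(c,rc,z):
    o,d=ray(c,rc);return o+d*(z-o[2])/d[2]
def proj(c,p):
    M=np.linalg.inv(c["cam_to_world"]);q=c["K"]@(M[:3,:3]@p+M[:3,3]);return (q[:2]/q[2])[::-1]
def save(n,c): cv2.imwrite(f"pics/{n}.png",cv2.cvtColor(c["frame"],cv2.COLOR_RGB2BGR))
E
python3 - <<'E'
from h import *
np.set_printoptions(precision=4,suppress=True)
o=robot.get_obs();print(o["time"],o["position"],o["tool_rot"])
for n in("top","side"):
    c=vision.camera(n);save(n+"0",c);print(n,c["K"],c["cam_to_world"])
    for l in("window","guard","clamp_paddle","eject_ball","start_button_top","console","trimmer","jar"):
        print(n,l,[(np.round(d["point"],1).tolist(),round(d["conf"],2)) for d in vision.look_for(n,l)])
E
```

```text
0.0 [0.2342 0.5787 0.2296] [ 0.1912  0.9816 -0.001  -0.0004]
top [[492.8676   0.     276.4487]
 [  0.     492.8676 213.2736]
 [  0.       0.       1.    ]] [[-0.0116 -0.9843  0.1763  0.3134]
 [-0.9996  0.0159  0.0231 -0.0175]
 [-0.0255 -0.176  -0.9841  1.2399]
 [ 0.      0.      0.      1.    ]]
top window [([176.5, 281.3], 0.59)]
top guard [([176.3, 282.9], 0.66), ([151.6, 271.1], 0.64), ([129.5, 406.0], 0.28)]
top clamp_paddle [([154.6, 298.2], 0.77), ([247.5, 425.0], 0.73), ([191.0, 428.9], 0.38), ([271.5, 256.4], 0.31)]
top eject_ball [([150.7, 268.3], 0.46)]
top start_button_top [([323.2, 422.2], 0.44), ([262.7, 355.7], 0.42)]
top console [([257.6, 355.0], 0.93), ([319.3, 417.2], 0.83), ([248.4, 421.5], 0.77), ([177.3, 281.0], 0.6)]
top trimmer [([171.6, 283.9], 0.87)]
top jar [([195.8, 427.1], 0.86)]
side [[525.6697   0.     276.8715]
 [  0.     525.6697 210.8085]
 [  0.       0.       1.    ]] [[ 0.9283 -0.2919  0.2303  0.1646]
 [-0.3718 -0.7184  0.5879 -0.8701]
 [-0.0062 -0.6314 -0.7754  1.2736]
 [ 0.      0.      0.      1.    ]]
side window [([210.3, 327.1], 0.7)]
side guard [([209.5, 322.1], 0.59), ([203.4, 332.7], 0.51)]
side clamp_paddle [([211.8, 321.6], 0.27)]
side eject_ball []
side start_button_top [([353.3, 234.0], 0.55), ([284.1, 266.7], 0.48)]
side console [([339.1, 304.3], 0.94), ([290.8, 269.8], 0.86), ([354.0, 239.6], 0.77)]
side trimmer [([214.3, 321.5], 0.81)]
side jar [([327.0, 350.7], 0.83)]
```

View pics/top0.png

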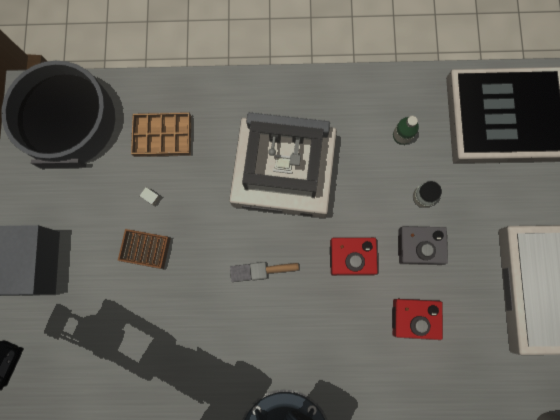

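View pics/side0.png

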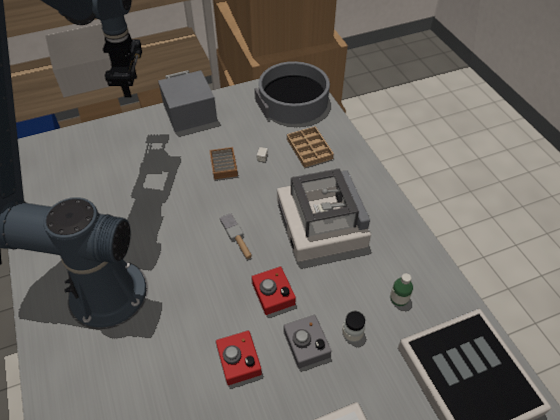

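```bash
python3 - <<'E'
import cv2,numpy as np
a=cv2.imread("pics/top0.png");s=cv2.imread("pics/side0.png")
f=lambda im,r,c,h,w:cv2.resize(im[r:r+h,c:c+w],(0,0),fx=5,fy=5,interpolation=cv2.INTER_CUBIC)
L=f(a,105,225,115,120)  # top trimmer
R=np.hstack([f(a,220,395,50,60)[:,:200]]) 
cv2.imwrite("pics/c1.png",L)
C=np.hstack([f(a,215,325,60,80),f(s,310,280,60,60)])
cv2.imwrite("pics/c2.png",np.hstack([f(a,215,390,60,70),f(s,310,275,60,80)]))
cv2.imwrite("pics/c3.png",f(s,165,270,100,110))
E
```

```text
(no output)
```

View pics/c1.png

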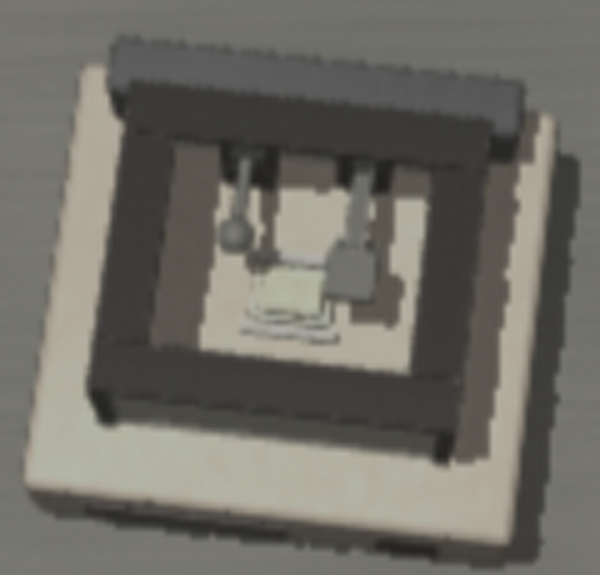

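View pics/c2.png

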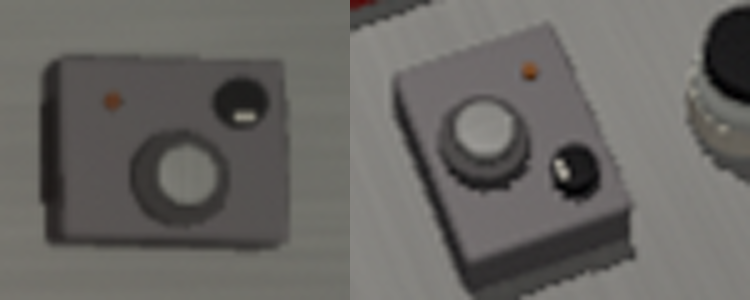

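View pics/c3.png

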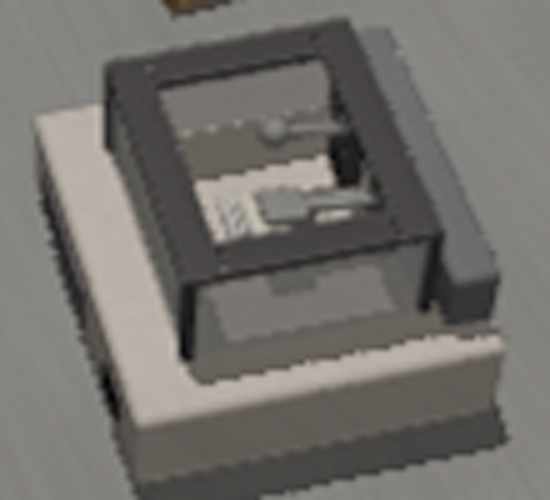

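Top view: the paddle lever is on the right in the guard (paddle ≈ row 159, col 295), the ball lever is on the left (≈ 152, 272). The candidates for the control box are red (257,355), red (319,418) and grey (245,424). The grey one fits: it is grey as described, sits right of the trimmer, has the jar beyond it, and both red ones are look-alikes. The crop c2 confirms a round steel button at ≈ (249.5,427).

```bash
cat > m.py <<'E'
from h import *
from scipy.spatial.transform import Rotation as R
np.set_printoptions(precision=4,suppress=True)
T=vision.camera("top");S=vision.camera("side")
def tri(a,b):
    o1,d1=ray(T,a);o2,d2=ray(S,b)
    A=np.array([d1,-d2]).T;t=np.linalg.lstsq(A,o2-o1,rcond=None)[0]
    p,q=o1+t[0]*d1,o2+t[1]*d2;return (p+q)/2,np.linalg.norm(p-q)
u=lambda x,y,x0,y0:(y0+y/5-.4,x0+x/5-.4)
W=[atz(T,u(x,y,225,105),.148) for x,y in((155,346),(415,380),(435,165),(177,138))]
print("win top",np.array(W),np.mean(W,0)); v=(W[3]+W[2]-W[0]-W[1]);w=W[0]+W[3]-W[1]-W[2]
print("yaw",np.degrees(np.arctan2(v[1],v[0])),np.degrees(np.arctan2(-w[0],w[1])))
Ws=[atz(S,u(x,y,270,165),.148) for x,y in((157,87),(323,60),(218,245),(386,208))]
print("win side",np.array(Ws),np.mean(Ws,0))
print("paddle",tri(u(352,270,225,105),u(282,204,270,165)),atz(T,u(352,268,225,105),.130))
print("ball",tri(u(236,234,225,105),u(273,130,270,165)))
print("button",tri(u(188,175,390,215),u(135,128,275,310)))
print("tool yaw",R.from_quat(robot.get_obs()["tool_rot"]).as_matrix())
E
python3 m.py
```

```text
win top [[ 0.6015  0.0547  0.148 ]
 [ 0.5834 -0.0637  0.148 ]
 [ 0.6854 -0.0752  0.148 ]
 [ 0.7009  0.0441  0.148 ]] [ 0.6428 -0.01    0.148 ]
yaw -6.290723266410383 -8.05601912144721
win side [[ 0.6035  0.0568  0.148 ]
 [ 0.7015  0.0398  0.148 ]
 [ 0.5878 -0.0634  0.148 ]
 [ 0.6851 -0.0744  0.148 ]] [ 0.6444 -0.0103  0.148 ]
paddle (array([ 0.6411, -0.0362,  0.1291]), np.float64(0.0006699075909893445)) [ 0.6421 -0.0363  0.13  ]
ball (array([0.6605, 0.0178, 0.1271]), np.float64(3.6357808469468e-05))
button (array([ 0.4314, -0.3468,  0.0651]), np.float64(0.0017117108103724486))
tool yaw [[-0.9268  0.3754 -0.    ]
 [ 0.3754  0.9268 -0.    ]
 [ 0.     -0.     -1.    ]]
```

```bash
python3 -m handwheel '[[-1,-0.687,0,-0.041],[-1,-0.687,0,-0.041],[-1,-0.687,0,-0.041],[-1,-0.687,0,-0.041],[-1,-0.687,0,-0.041],[-1,-0.687,0,-0.041],[-1,-0.687,0,-0.041],[-1,-0.687,0,-0.041],[-1,-0.687,0,-0.041],[-1,-0.687,0,-0.041],[-1,-0.687,0,-0.041]]' 0 20
cat > d.py <<'E'
import sys
from h import *
from scipy.spatial.transform import Rotation as R
np.set_printoptions(precision=4,suppress=True)
o=robot.get_obs();M=R.from_quat(o["tool_rot"]).as_matrix()
t=np.array([float(a) for a in sys.argv[1:4]])
print("time",o["time"],"pos",np.array(o["position"]),"ty angle",np.degrees(np.arctan2(M[1,1],M[0,1])),"F",np.array(o["ft_force"]),"w",o["grip_width"])
print("frac",M.T@(t-o["position"])/.3)
E
python3 d.py 0.6405 -0.0365 0.19
```

```text
time: 1.92
position: [0.4365, 0.2743, 0.2307]
tool_rot: [0.066, 0.998, 0.0, 0.0]
ft_force: [-0.9, 0.3, 0.2]
grip_width: 0.0216
grip_force: 0.0
time 1.9167 pos [0.4365 0.2743 0.2307] ty angle 82.463849111826 F [-0.8704  0.3205  0.1541] w 0.02160180179547846
frac [-0.8101 -0.9379  0.1354]
```

```bash
python3 -m handwheel '[[-0.81,-0.938,0,0],[-0.81,-0.938,0,0],[-0.81,-0.938,0,0],[-0.81,-0.938,0,0],[-0.81,-0.938,0,0],[-0.81,-0.938,0,0],[-0.81,-0.938,0,0],[-0.81,-0.938,0,0],[-0.81,-0.938,0,0],[-0.81,-0.938,0,0],[-0.81,-0.938,0,0],[-0.81,-0.938,0.135,0],[-0.81,-0.938,0.135,0],[-0.81,-0.938,0.135,0],[-0.81,-0.938,0.135,0]]' 0 20
python3 d.py 0.6405 -0.0365 0.14
python3 - <<'E'
from h import *
T=vision.camera("top");S=vision.camera("side")
f=lambda im,r,c,h,w:cv2.resize(im[r:r+h,c:c+w],(0,0),fx=4,fy=4,interpolation=cv2.INTER_CUBIC)
im=np.hstack([f(T["frame"],90,220,130,90),f(S["frame"],130,265,130,105)])
cv2.imwrite("pics/d1.png",im[:,:,::-1])
E
```

```text
time: 3.17
position: [0.6402, -0.0324, 0.1907]
tool_rot: [0.062, 0.998, 0.0, -0.0]
ft_force: [0.8, 0.4, 0.9]
grip_width: 0.0005
grip_force: 0.0
time 3.1667 pos [ 0.6402 -0.0324  0.1907] ty angle 82.83653440156132 F [0.7518 0.447  0.934 ] w 0.0004833955843426001
frac [-0.0029 -0.0134  0.1689]
```

View pics/d1.png

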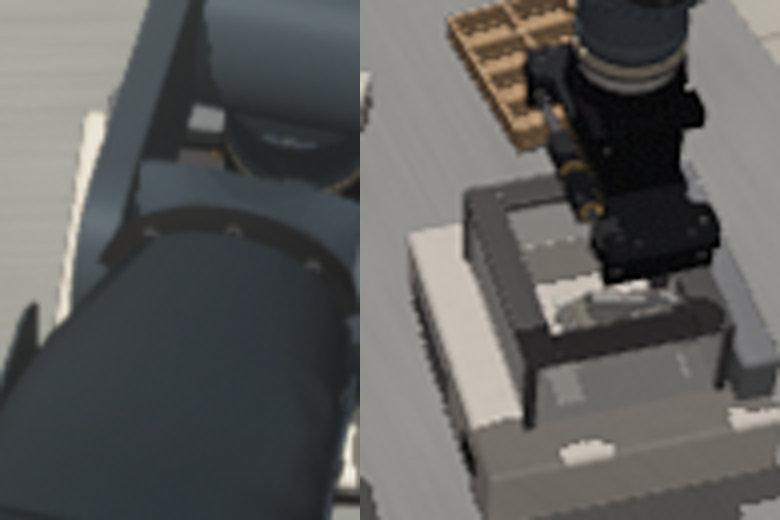

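The side view shows the shut fingertips (≈ row 200, col 338) above the window with the paddle just below and in front in the picture. I'll check the projection and the settled pose.

```bash
python3 - <<'E'
from h import *
S=vision.camera("side");p=robot.get_obs()["position"];print(proj(S,np.array(p)-[0,0,.008]))
E
python3 d.py 0.6405 -0.0365 0.14
```

```text
[191.87857541 327.14934378]
time 3.3167 pos [ 0.6414 -0.0336  0.192 ] ty angle 82.77871883030699 F [ 0.0718 -0.2802 -0.9196] w 0.0006713235575839375
frac [ 0.0024 -0.0099  0.1732]
```

```bash
python3 - <<'E'
from h import *
from scipy.spatial.transform import Rotation as R
S=vision.camera("side");o=robot.get_obs();M=R.from_quat(o["tool_rot"]).as_matrix()
r0,c0=100,270
im=cv2.resize(S["frame"][r0:r0+140,c0:c0+120],(0,0),fx=4,fy=4,interpolation=cv2.INTER_CUBIC)
im=cv2.convertScaleAbs(im,alpha=2.2,beta=25)[:,:,::-1].copy()
def box(hx,hy,z0,z1,col):
    for z in(z0,z1):
        P=[proj(S,np.array(o["position"])+M@[sx*hx,sy*hy,z]) for sx,sy in((1,1),(1,-1),(-1,-1),(-1,1))]
        cv2.polylines(im,[np.int32([((p[1]-c0+.5)*4,(p[0]-r0+.5)*4) for p in P])],True,col,1)
box(.0095,.015,.008,-.062,(0,255,0)); box(.0375,.095,-.062,-.064,(0,0,255))
box(.095,.0375,-.062,-.064,(255,0,255))
cv2.imwrite("pics/d2.png",im)
E
```

```text
(no output)
```

View pics/d2.png

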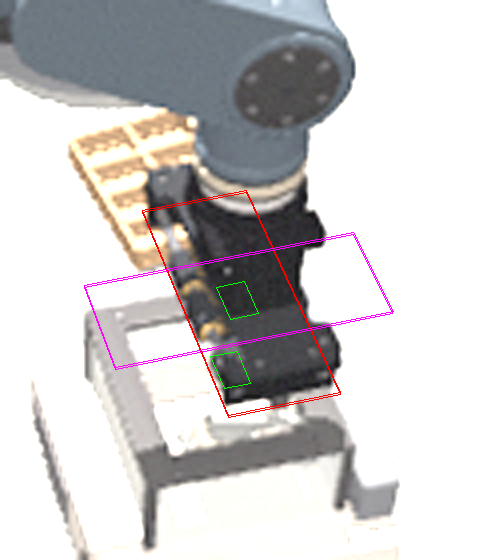

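The overlay fits: the gripper body's near end hides the fingertips, which are over the paddle. Going down.

```bash
python3 -m handwheel '[[0.002,-0.009,0.05,0],[0.002,-0.009,0.1,0],[0.002,-0.009,0.14,0],[0.002,-0.009,0.14,0],[0.002,-0.009,0.14,0]]'
python3 d.py 0.6405 -0.0365 0.117
```

```text
time: 3.78
position: [0.6394, -0.0368, 0.1478]
tool_rot: [0.064, 0.998, 0.0, -0.001]
ft_force: [-0.2, -0.1, -0.4]
grip_width: 0.0005
grip_force: 0.0
time 3.7833 pos [ 0.6394 -0.0368  0.1478] ty angle 82.71327305332127 F [-0.1853 -0.0725 -0.3964] w 0.0004670323587033225
frac [-0.0035  0.0014  0.1027]
```

Press down slowly to TCP ≈ 0.119 (tips 0.111).

```bash
python3 -m handwheel '[[0,0,0.02,0],[0,0,0.04,0],[0,0,0.055,0],[0,0,0.07,0],[0,0,0.07,0]]'
python3 -m handwheel '[[0,0,0.007,0],[0,0,0.014,0],[0,0,0.02,0],[0,0,0.026,0],[0,0,0.026,0],[0,0,0.026,0]]'
```

```text
time: 4.2
position: [0.6395, -0.0369, 0.1264]
tool_rot: [0.064, 0.998, 0.0, -0.0]
ft_force: [0.1, 0.5, -0.4]
grip_width: 0.0004
grip_force: 0.0
time: 4.7
position: [0.6398, -0.0369, 0.119]
tool_rot: [0.064, 0.998, 0.0, 0.0]
ft_force: [0.3, -0.7, 0.9]
grip_width: 0.0006
grip_force: 0.7
```

```bash
python3 -m handwheel '[[0,0,0.007,0],[0,0,0.013,0],[0,0,0.013,0]]'; python3 -m handwheel '[[0,0,0.007,0],[0,0,0.013,0]]'
```

```text
time: 4.95
position: [0.64, -0.037, 0.1175]
tool_rot: [0.063, 0.998, -0.0, 0.001]
ft_force: [-4.5, 1.1, 12.5]
grip_width: 0.0006
grip_force: 6.4
time: 5.12
position: [0.6401, -0.037, 0.1166]
tool_rot: [0.063, 0.998, -0.0, 0.001]
ft_force: [-10.7, 1.1, 36.9]
grip_width: 0.0003
grip_force: 19.1
```

Stop reached: tips at 0.109 m, as expected, and the force rose steeply to 37 N. Retreat straight up, then move off towards the button at height.

```bash
python3 -m handwheel '[[0,0,-0.02,0],[0,0,-0.1,0],[0,0,-0.2,0],[0,0,-0.3,0],[0,0,-0.3,0],[0,0,-0.3,0]]'; python3 d.py 0.4314 -0.3468 0.15
```

```text
time: 5.62
position: [0.6411, -0.0372, 0.2034]
tool_rot: [0.064, 0.998, -0.0, 0.003]
ft_force: [-0.0, -0.5, -0.6]
grip_width: 0.0001
grip_force: 0.0
time 5.6167 pos [ 0.6411 -0.0372  0.2034] ty angle 82.71664395663394 F [-0.0249 -0.5393 -0.5622] w 0.00010135962524079797
frac [ 0.5635 -1.1123  0.1756]
```

```bash
python3 -m handwheel '[[0.5,-1,0,0],[0.5,-1,0,0],[0.5,-1,0,0],[0.5,-1,0,0],[0.5,-1,0,0],[0.5,-1,0,0],[0.5,-1,0,0],[0.5,-1,0,0],[0.5,-1,0,0],[0.5,-1,0,0],[0.5,-1,0,0],[0.5,-1,0,0]]'; python3 d.py 0.4314 -0.3468 0.1
python3 - <<'E'
from h import *
T=vision.camera("top");S=vision.camera("side")
f=lambda im,r,c,h,w,k:cv2.resize(im[r:r+h,c:c+w],(0,0),fx=k,fy=k,interpolation=cv2.INTER_CUBIC)
im=np.hstack([f(T["frame"],105,225,115,75,5),f(S["frame"],165,270,115,80,5)])
cv2.imwrite("pics/e1.png",im[:,:,::-1])
E
```

```text
time: 6.62
position: [0.453, -0.3139, 0.2005]
tool_rot: [0.063, 0.998, 0.001, -0.001]
ft_force: [0.1, 0.5, 0.1]
grip_width: 0.0002
grip_force: 0.0
time 6.6167 pos [ 0.453  -0.3139  0.2005] ty angle 82.78185953348175 F [0.0795 0.4939 0.1313] w 0.0002456597127278167
frac [ 0.0573 -0.1186  0.335 ]
```

View pics/e1.png

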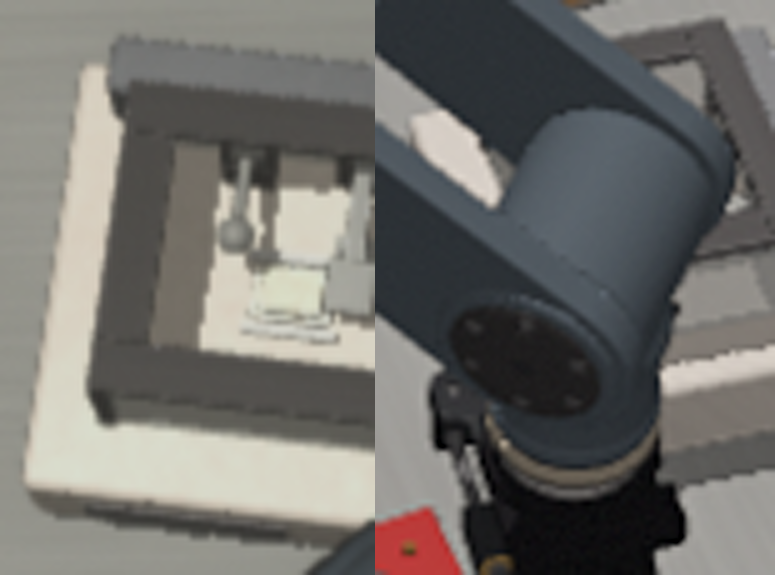

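The ball is unmoved at crop (236,235), the guard and cassette are as before, and the paddle is down (crop row ~285). Now to the button.

```bash
python3 -m handwheel '[[0.057,-0.118,0.05,0],[0.057,-0.118,0.15,0],[0.057,-0.118,0.25,0],[0.057,-0.118,0.35,0],[0.057,-0.118,0.38,0],[0.057,-0.118,0.38,0],[0.057,-0.118,0.38,0]]'; python3 d.py 0.4314 -0.3468 0.069
```

```text
time: 7.3
position: [0.4322, -0.3478, 0.0877]
tool_rot: [0.063, 0.998, 0.0, -0.0]
ft_force: [-0.5, -0.1, 1.5]
grip_width: 0.0006
grip_force: 0.0
time 7.3 pos [ 0.4322 -0.3478  0.0877] ty angle 82.80365245733937 F [-0.5206 -0.1267  1.5154] w 0.0006227568240932981
frac [0.0029 0.0031 0.0623]
```

```bash
python3 -m handwheel '[[0.002,0.003,0.02,0],[0.002,0.003,0.04,0],[0.002,0.003,0.05,0],[0.002,0.003,0.05,0]]'; python3 -m handwheel '[[0,0,0.007,0],[0,0,0.013,0],[0,0,0.013,0]]'
```

```text
time: 7.63
position: [0.431, -0.3474, 0.0726]
tool_rot: [0.063, 0.998, -0.0, 0.0]
ft_force: [-0.1, 0.1, -0.4]
grip_width: 0.0006
grip_force: 0.0
time: 7.88
position: [0.4311, -0.3476, 0.0688]
tool_rot: [0.064, 0.998, -0.0, 0.0]
ft_force: [0.3, 0.4, 2.2]
grip_width: 0.0007
grip_force: 1.4
```

```bash
python3 -m handwheel '[[0,0,0.007,0],[0,0,0.013,0],[0,0,0.013,0]]'; python3 -m handwheel '[[0,0,0.005,0],[0,0,0.01,0],[0,0,0.01,0]]'
```

```text
time: 8.13
position: [0.4312, -0.3476, 0.0663]
tool_rot: [0.064, 0.998, -0.0, 0.0]
ft_force: [-1.6, 3.0, 12.0]
grip_width: 0.0004
grip_force: 6.3
time: 8.38
position: [0.4312, -0.3477, 0.0658]
tool_rot: [0.063, 0.998, -0.001, 0.001]
ft_force: [-3.6, 4.4, 31.1]
grip_width: 0.0007
grip_force: 15.4
```

The button is fully in, hard on its stop. Release and retreat.

```bash
python3 -m handwheel '[[0,0,-0.03,0],[0,0,-0.1,0],[0,0,-0.2,0],[0,0,-0.3,0],[0,0,-0.45,0],[0,0,-0.45,0],[0,0,-0.45,0]]'; python3 -m handwheel '[[0.4,-0.75,0,0],[0.4,-0.75,0,0],[0.4,-0.75,0,0],[0.4,-0.75,0,0],[0.4,-0.75,0,0],[0.4,-0.75,0,0],[0.4,-0.75,0,0],[0.4,-0.75,0,0],[0.4,-0.75,0,0]]'
python3 - <<'E'
from h import *
save("f1",vision.camera("top"))
a=cv2.imread("pics/f1.png");f=lambda r,c,h,w:cv2.resize(a[r:r+h,c:c+w],(0,0),fx=4,fy=4,interpolation=cv2.INTER_CUBIC)
cv2.imwrite("pics/f2.png",np.hstack([f(105,228,115,110),f(180,385,115,75)]))
E
```

```text
time: 8.97
position: [0.4322, -0.3491, 0.1994]
tool_rot: [0.064, 0.998, -0.003, 0.002]
ft_force: [0.5, -0.2, -0.4]
grip_width: 0.0005
grip_force: 0.0
time: 9.72
position: [0.2827, -0.5539, 0.1945]
tool_rot: [0.064, 0.998, 0.002, -0.001]
ft_force: [0.3, 0.8, 0.0]
grip_width: 0.0003
grip_force: 0.0
```

View pics/f2.png

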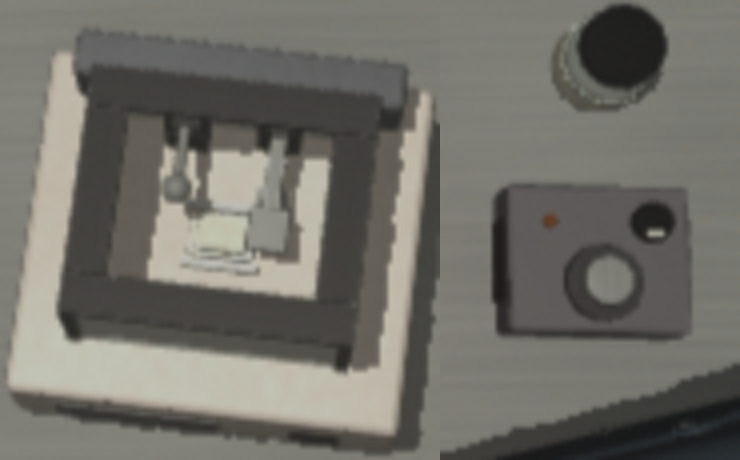

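The paddle is down (crop ≈ (270,230), its shadow now close beside it). The ball and cassette are in place, the button is back out at ≈ (610,278), and the jar is untouched.

```bash
python3 -c "
from rig import job;print(job.hand_in())"
```

```text
the job is handed in; nothing more can be done
None
```

The clamp lever was pressed down to its stop, then the start button on the grey box was pressed fully in and came back out; the final picture shows the ball lever, guard, cassette and jar where they were, and I handed the job in at about 10 s (no verdict came back).

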